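# Ready the clay extruder: die slide home, plunger drawn and held for loading

## Task

Get the upright clay extruder ready for a helper to feed it: first push the die slide, with its die in it, fully home under the barrel, then take the plunger by its T-handle and draw it straight up, without binding it sideways in the bore, until its lower end has just cleared the top of the loading window (at most 20 mm past it, so that it stays guided in the barrel). Finish while holding the plunger there by its handle, because it drops back when let go, and leave the other things on the bench alone.

Things in the scene. Friction and masses are not known exactly. Their poses are not given: they have to be found in the camera images.
- extruder: Bench extruder bolted down at a different place and yaw each time. Origin on the bench under the barrel's axis; z up. Window and chute (out to x = 75 mm) on its +x side; on its +y side a column 45 x 40 mm, 192 mm high, y 62 to 102 mm; the die slide comes out on its -y side. Base plate 180 mm (x) by 230 mm (y), 12 mm thick, y from -100 to 130 mm.
- window_top (a point): Middle of the upper edge of the loading window, on the barrel's outside: x = 25 mm, y = 0, 140 mm above the bench in the extruder's frame. The window is cut in the barrel 94 to 140 mm up, about 33 mm wide.
- rim (a point): Centre of the barrel's open top, on its axis, 200 mm above the bench. Upright steel barrel: bore 41.5 mm, outside 50 mm, from 80 to 200 mm up; a clamp ring 62 mm across, 160 to 182 mm up, joins it to the column.
- die_slide (a joint): How far the die slide is out, m: 0 fully home against its stop, up to 0.07; it grows as the slide moves out along the extruder's -y. Starts 30 to 65 mm out. It slides stiffly (about 3 N) and stays where it is left.
- slide_tab (a point): Middle of the top edge of the die slide's upright tab, 112 mm above the bench. The tab is 50 mm wide (extruder's x), 8 mm thick (y), standing 38 mm above the slide plate (10 mm thick, top at 74 mm). Fully home, the tab's middle is at y = -90 mm in the extruder's frame. Push its outer face towards +y.
- plunger: Loose plunger in the barrel (0.75 mm play all round): solid white 40 mm rod, 119 mm long, then a steel stop collar 54 mm across, 8 mm thick, then neck and T-handle. 0.3 to 0.55 kg. Origin at the centre of its lower end; z up its axis; T-bar along its x, at any yaw. At first fully down: collar on the rim, origin 81 mm above the bench. It slides freely and falls back if released.
- t_handle (a point): Centre of the wooden T-handle bar (16 mm thick, 116 mm long), on the plunger's axis, 171 mm above its lower end: 252 mm above the bench when the plunger is down. Below it a neck 14 mm thick; 36 mm free between bar and collar.
- cup: Bystander: blue tumbler with a brush in it, 76 mm across, 105 mm high (brush to 170 mm); origin under its centre.
- clay_tube: Bystander: upright terracotta tube 72 mm across, 115 mm high; origin under its centre.
- rib: Bystander: flat wooden rib 110 x 55 x 8 mm; origin under its centre.
- spare_die: Bystander: steel die disc 48 mm across, 8 mm thick, lying flat; origin under its centre.

How it is judged:
By the outcome, as a careful person would: the job done as asked, in the order asked, and still so for the second after the job is handed in, while the arm keeps its last pose, push and grip.
It also fails if it takes over 48 s, if anything falls off the work surface, if the arm or the gripper's body presses on something with over 40 N, if the wrist force passes 120 N, or if a joint passes its speed limit or range.

## Robot

A 6-joint arm with a two-finger parallel gripper is mounted at the origin on the work surface. World frame = base frame: x ahead of the robot, y to its left, z up, the work surface at z = 0. Lengths are in m, angles in rad, forces in N, time in s.
With the tool pointing down it reaches from about 0.225 to 0.725 m from the base axis. Payload 3.1 kg.
Tool frame: the origin (TCP) lies at the very end of the fingers, on their centre line; the grasp point (between the pads) lies 19 mm behind it; z points along the fingers, y is the line along which they close (so a half turn about z gives the same grasp; the last joint's range is limited). The gripper opens to 85 mm and grips with 20 to 120 N. Pads are 22 mm wide; open, the fingers measure 114 mm over their backs; the gripper's body (76 mm by 85 mm) begins 54 mm behind the grasp point. The pads swing forward as they close: fully open they stand 13 mm farther back than shut.
Start: joints at [1.001, 0.048, 0.099, 1.622, 0, 1.443], TCP at [0.224, 0.475, 0.231] pointing down, gripper open.
Joint ranges: [-2.91, 2.91], [-0.99, 1.94], [-1.21, 1.42], [-2.12, 2.29], [-1.49, 1.47], [-3.14, 3.14]. Speed limits (rad/s): [2.79, 2.79, 3.14, 3.14, 3.14, 3.14].

## Interface

Orientations are given as a 3x3 rotation matrix whose columns are the frame's x, y, z axes.
In Python, from plant import sense, imaging, bot gives the robot as it stands. The module is installed in compiled form; this text tells all that it offers.
- The arm moves only by the tool arm_command, never from a script. Its argument "targets" is a list of rows, each an object with "delta_pos": the shift along the world's x, y, z in mm, a list of three; "rot": the turn, a rotation vector about the world's x, y, z in degrees, a list of three. In form: [{"delta_pos": [x, y, z], "rot": [ax, ay, az]}, ...]. A call has exactly 8 rows; each row shifts and turns the commanded pose from where the row before left it; what a row does not reach is not made up. A row lasts 1/8 s, in which the tool goes at most 62.5 mm and 10.7 degrees, less where a joint would pass 70% of its speed; a pose out of reach is approached as far as the arm can. A call is refused whole if a number of a shift passes 62.5 or a number of a turn 10.7, either way. A call with a gripper value outside its range is refused whole. "hand" is the closure in counts, from 0 (fully open) to 255 (shut), set as the call begins (left out, the last holds). The fingers move at their own pace and stop on an object; the grip force is fixed at half the most. Time passes only in rows, so rows that do not move let the fingers close, or fill a call up. It gives the time, the measured TCP pose, the force, the opening and the grip force at its end, in the units of the state.
- sense(): the state, without advancing time (a new reading comes with each control period).
- imaging.get_image(name): name is "side" or "top" or "wrist"; returns the picture (400x640x3 uint8, red, green, blue); there is no depth.
- imaging.camera_model(name): a dict with "fx", "fy", "cx", "cy" (pixels), "world_from_camera" (4x4, takes a point from camera to world coordinates); the wrist camera has in their place "hand_eye" (4x4, takes a point from camera to tool coordinates, whose origin is the TCP and whose axes are the flange's). Camera axes: x right, y down, z forward; pixel columns grow to the right and rows downward; lengths in m; the calibration is good to about 2 mm. A picture is of the moment at which its call begins: read the wrist's pose just before it. camera_model takes no time and is no camera call.
- bot.close_job(): hands the job in; it is judged then, once.
The state is a dict: "time_s": time; "joint_positions": joint angles; "joint_velocities": joint speeds; "effort": joint torques, N m; "position": TCP position; "eef_rot": TCP orientation; "force": force on the tool from outside, world axes, zero at the start; "ft_torque": the same for the moment, N m; "opening": finger opening in m; "grip_force": force on a finger pad.
Only numpy, scipy, OpenCV 4.12 (cv2) and the standard library are available. Lean on these libraries where they do the work, as an engineer would, in place of code of your own. Each camera call takes 0.05 s, during which the arm holds its last target. There are 200 camera calls.

## Working session

There is one attempt and no reset: what is moved stays moved. The work goes in short steps, Python scripts to look and compute and a tool call to move; the robot and the scene stay as the last step left them, time stands still between calls to the robot, and variables do not carry over. Pictures are saved under pics/ and viewed, at most 10 in all, crops included, and the job is handed in when it is done.

Besides the shell and the picture viewer there is one more tool, called after "Request:" by a JSON object that holds its "method" and its "body", one argument or row to a line. arm_command: Moves the arm, as the interface text tells. Its arguments: {"type":"object","properties":{"targets":{"type":"array","items":{"type":"object","properties":{"delta_pos":{"type":"array","items":{"type":"number"}},"rot":{"type":"array","items":{"type":"number"}}}}},"hand":{"type":"number"}},"required":["targets"]}

```bash
mkdir -p pics; python3 - <<'E'
from plant import sense, imaging, bot
import cv2,numpy as np
s=sense();print(s['time_s'],s['position'],np.round(s['eef_rot'],3),s['opening'],s['force'])
for n in ['side','top']:
    im=imaging.get_image(n);cv2.imwrite(f'pics/{n}0.png',im[:,:,::-1])
    m=imaging.camera_model(n);print(n,m['fx'],m['fy'],m['cx'],m['cy'],np.round(m['world_from_camera'],3).tolist())
print(imaging.camera_model('wrist'))
E
```

```text
0.0 [0.224141   0.47405479 0.23010096] [[-0.904  0.428 -0.001]
 [ 0.428  0.904 -0.002]
 [ 0.    -0.002 -1.   ]] 0.08545192341587914 [-0.72475705  0.0211829   0.19449713]
side 509.88591826373016 509.88591826373016 317.6060631738541 203.06741717085944 [[0.782, -0.325, 0.533, -0.264], [-0.624, -0.421, 0.659, -1.003], [0.01, -0.847, -0.531, 0.97], [0.0, 0.0, 0.0, 1.0]]
top 421.480911575015 421.480911575015 314.5549591311277 197.69884849296184 [[-0.013, -0.998, 0.069, 0.473], [-1.0, 0.014, 0.007, -0.012], [-0.008, -0.069, -0.998, 1.199], [0.0, 0.0, 0.0, 1.0]]
{'fx': 359.7350383974739, 'fy': 359.7350383974739, 'cx': 319.5010864975167, 'cy': 197.7427164885628, 'hand_eye': array([[ 1.06402388e-03, -9.56142662e-01, -2.92899433e-01,
         7.34111732e-02],
       [ 9.99999166e-01,  1.23186075e-03, -3.88568944e-04,
         8.72750613e-04],
       [ 7.32338660e-04, -2.92898775e-01,  9.56143175e-01,
        -1.41413896e-01],
       [ 0.00000000e+00,  0.00000000e+00,  0.00000000e+00,
         1.00000000e+00]])}
```

View pics/top0.png

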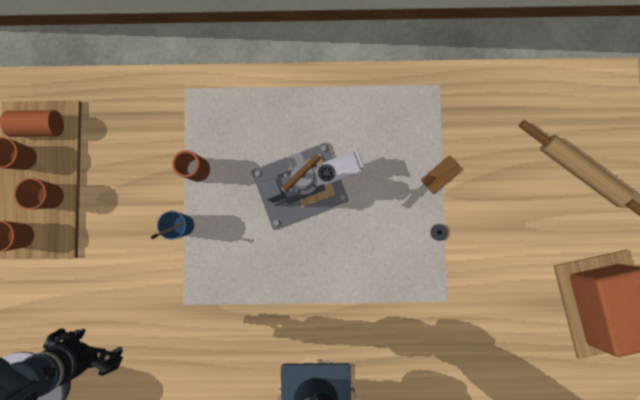

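View pics/side0.png

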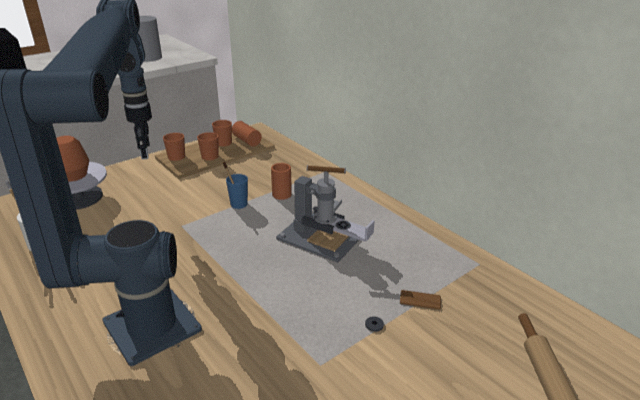

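```bash
python3 - <<'E'
import cv2,numpy as np
a=cv2.imread('pics/top0.png')[130:240,240:380];b=cv2.imread('pics/side0.png')[155:265,265:390]
a=cv2.resize(a,None,fx=4,fy=4,interpolation=3)[:440,:400*2];b=cv2.resize(b,None,fx=4,fy=4,interpolation=3)
cv2.imwrite('pics/top0c.png',a);cv2.imwrite('pics/side0c.png',b)
E
```

```text
(no output)
```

View pics/top0c.png

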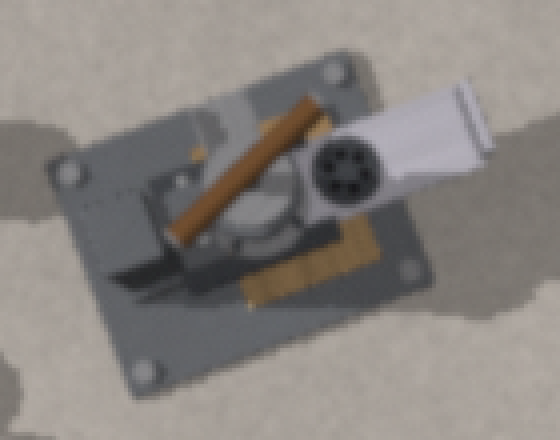

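View pics/side0c.png

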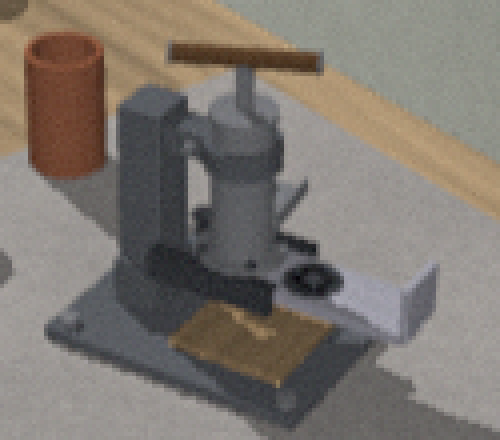

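```bash
cat > h.py <<'E'
import numpy as np
from plant import sense, imaging, bot
def ray(name,uv,z,s=None):
    m=imaging.camera_model(name)
    T=m.get('world_from_camera')
    if T is None:
        W=np.eye(4);W[:3,:3]=s['eef_rot'];W[:3,3]=s['position'];T=W@m['hand_eye']
    d=T[:3,:3]@np.array([(uv[0]-m['cx'])/m['fx'],(uv[1]-m['cy'])/m['fy'],1]);o=T[:3,3]
    return o+d*(z-o[2])/d[2]
E
python3 - <<'E'
from h import *
r=lambda u,z:ray('top',(240+u[0]/4,130+u[1]/4),z)
c=[r(u,.012) for u in [(48,160),(345,50),(435,285),(135,398)]]
for p in c: print('c',p.round(4))
x=(c[0]-c[3]+c[1]-c[2]);y=(c[0]-c[1]+c[3]-c[2]);print('sz',np.linalg.norm(x)/2,np.linalg.norm(y)/2)
print('yaw',np.degrees([np.arctan2(x[1],x[0]),np.arctan2(-y[0],y[1])]))
yaw=np.mean([np.arctan2(x[1],x[0]),np.arctan2(-y[0],y[1])])
ex=np.array([np.cos(yaw),np.sin(yaw)]);ey=np.array([-ex[1],ex[0]])
o=np.mean(c,0)[:2]-.015*ey;print('origin',o)
h=[r(u,.258) for u in [(178,238),(317,102)]];print('handle',h[0],h[1],(h[0]+h[1])/2,np.linalg.norm(h[0]-h[1]))
d=h[1]-h[0];print('bar ang',np.degrees(np.arctan2(d[1],d[0])))
t=[r(u,.112) for u in [(462,85),(490,148)]];m=(t[0]+t[1])/2;print('tab',t,m)
print('tab in e',ex@(m[:2]-o),ey@(m[:2]-o))
E
```

```text
c [0.6364 0.1728 0.012 ]
c [ 0.7122 -0.0391  0.012 ]
c [ 0.5438 -0.1     0.012 ]
c [0.4672 0.1121 0.012 ]
sz 0.17945245993245978 0.22529027290699594
yaw [19.7993334  19.77916249]
origin [0.59498248 0.02230832]
handle [0.5574746  0.06163677 0.258     ] [ 0.6332666  -0.01732295  0.258     ] [0.5953706  0.02215691 0.258     ] 0.1094489133160114
bar ang -46.17266304089902
tab [array([ 0.66792983, -0.11261118,  0.112     ]), array([ 0.62638307, -0.12994248,  0.112     ])] [ 0.64715645 -0.12127683  0.112     ]
tab in e 0.00048041557165515864 -0.1527697232300739
```

Request:
{"method": "arm_command", "body": {
  "hand": 255,
  "targets": [
    {"delta_pos": [25,-35,16],"rot": [0,0,-5.6]},
    {"delta_pos": [25,-35,16],"rot": [0,0,-5.6]},
    {"delta_pos": [25,-35,16],"rot": [0,0,-5.6]},
    {"delta_pos": [25,-35,16],"rot": [0,0,-5.6]},
    {"delta_pos": [25,-35,16],"rot": [0,0,-5.6]},
    {"delta_pos": [25,-35,16],"rot": [0,0,-5.6]},
    {"delta_pos": [25,-35,16],"rot": [0,0,-5.6]},
    {"delta_pos": [25,-35,16],"rot": [0,0,-5.6]}
  ]
}}

```text
time_s: 1.1
position: [0.425, 0.1933, 0.3593]
eef_rot: [[-0.337, 0.941, -0.001], [0.941, 0.337, -0.0], [0.0, -0.001, -1.0]]
force: [0.7, 0.1, -0.1]
opening: 0.0001
grip_force: 0.0
```

Request:
{"method": "arm_command", "body": {
  "targets": [
    {"delta_pos": [30,-45,0],"rot": [0,0,0]},
    {"delta_pos": [30,-45,0],"rot": [0,0,0]},
    {"delta_pos": [30,-45,0],"rot": [0,0,0]},
    {"delta_pos": [30,-45,0],"rot": [0,0,0]},
    {"delta_pos": [30,-45,0],"rot": [7,2.5,0]},
    {"delta_pos": [30,-45,0],"rot": [7,2.5,0]},
    {"delta_pos": [30,-45,0],"rot": [7,2.5,0]},
    {"delta_pos": [30,-45,0],"rot": [7,2.5,0]}
  ]
}}

```text
time_s: 2.1
position: [0.6602, -0.1408, 0.2983]
eef_rot: [[-0.307, 0.95, -0.061], [0.861, 0.305, 0.407], [0.405, 0.073, -0.911]]
force: [30.7, -10.9, 26.0]
opening: -0.0002
grip_force: 0.0
```

```bash
python3 - <<'E'
from h import *
import cv2
im=imaging.get_image('side');cv2.imwrite('pics/side1.png',im[:,:,::-1])
s=sense();print(s['position'],s['force'],s['joint_positions'],s['joint_velocities'],s['eef_rot'].round(3))
E
```

```text
[ 0.65934437 -0.14552898  0.27130581] [  8.32390506  -5.24709559 -25.56686258] [-0.47493561  0.98326897  1.39950009  2.28802337  0.34011825  0.73067564] [ 0.0302211   0.29059911 -0.35112606 -0.00056416 -0.19057999  0.07327964] [[-0.286  0.953 -0.096]
 [ 0.855  0.299  0.424]
 [ 0.433  0.039 -0.9  ]]
```

View pics/side1.png

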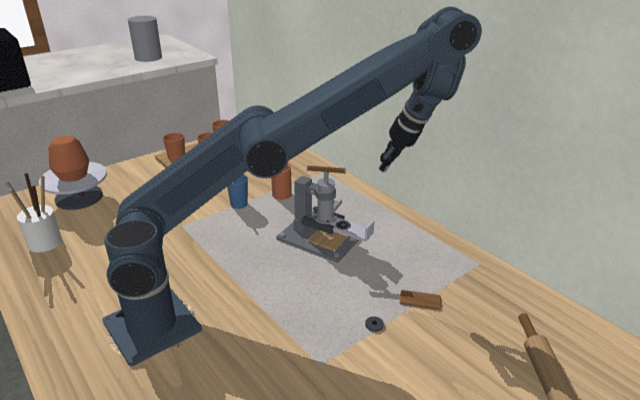

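Request:
{"method": "arm_command", "body": {
  "targets": [
    {"delta_pos": [1,-3,-10],"rot": [0,0,0]},
    {"delta_pos": [1,-3,-12],"rot": [0,0,0]},
    {"delta_pos": [1,-3,-12],"rot": [0,0,0]},
    {"delta_pos": [0,0,-15],"rot": [0,0,0]},
    {"delta_pos": [0,0,-15],"rot": [0,0,0]},
    {"delta_pos": [0,0,-15],"rot": [0,0,0]},
    {"delta_pos": [0,0,-15],"rot": [0,0,0]},
    {"delta_pos": [0,0,0],"rot": [0,0,0]}
  ]
}}

```text
time_s: 3.15
position: [0.6617, -0.147, 0.2025]
eef_rot: [[-0.307, 0.949, -0.069], [0.86, 0.308, 0.406], [0.407, 0.066, -0.911]]
force: [-0.0, -0.3, -0.4]
opening: -0.0001
grip_force: 0.0
```

```bash
python3 - <<'E'
from h import *
s=sense();print(s['position'],s['force'],s['joint_positions'],s['eef_rot'].round(3))
d=s['position'][:2]-[.595,.022];print(.941*d[0]+.339*d[1],-.339*d[0]+.941*d[1])
E
```

```text
[ 0.66171015 -0.14700742  0.20254734] [-0.0394569  -0.34613207 -0.39245425] [-0.4736289   0.76134884  0.9048154   1.97818678  0.33645376  0.72423376] [[-0.307  0.949 -0.069]
 [ 0.86   0.308  0.406]
 [ 0.407  0.066 -0.911]]
0.005480740012042809 -0.1816507198064993
```

Request:
{"method": "arm_command", "body": {
  "targets": [
    {"delta_pos": [0,-8,-8],"rot": [0,0,0]},
    {"delta_pos": [0,-7,-14],"rot": [0,0,0]},
    {"delta_pos": [0,0,-18],"rot": [0,0,0]},
    {"delta_pos": [0,0,-20],"rot": [0,0,0]},
    {"delta_pos": [0,0,-20],"rot": [0,0,0]},
    {"delta_pos": [0,0,-18],"rot": [0,0,0]},
    {"delta_pos": [0,0,-14],"rot": [0,0,0]},
    {"delta_pos": [0,0,0],"rot": [0,0,0]}
  ]
}}

```text
time_s: 4.15
position: [0.6617, -0.1622, 0.0908]
eef_rot: [[-0.308, 0.949, -0.067], [0.861, 0.308, 0.406], [0.406, 0.067, -0.911]]
force: [0.1, -0.4, -0.4]
opening: -0.0002
grip_force: 0.0
```

```bash
python3 - <<'E'
from h import *
import cv2
s=sense();im=imaging.get_image('wrist');cv2.imwrite('pics/w1.png',im[:,:,::-1])
print(s['position'],s['force'])
d=s['position'][:2]-[.595,.022];print(.941*d[0]+.339*d[1],-.339*d[0]+.941*d[1])
E
```

```text
[ 0.66172388 -0.16221163  0.09075606] [ 0.13041869 -0.42700588 -0.36272373]
0.00033942704255702366 -0.19596254303306884
```

View pics/w1.png

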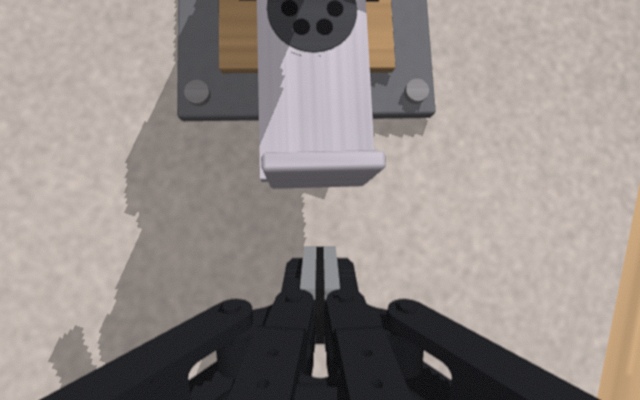

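Request:
{"method": "arm_command", "body": {
  "targets": [
    {"delta_pos": [-2,5.6,0],"rot": [0,0,0]},
    {"delta_pos": [-3.4,9.4,0],"rot": [0,0,0]},
    {"delta_pos": [-3.4,9.4,0],"rot": [0,0,0]},
    {"delta_pos": [-3.4,9.4,0],"rot": [0,0,0]},
    {"delta_pos": [-3.4,9.4,0],"rot": [0,0,0]},
    {"delta_pos": [-3.4,9.4,0],"rot": [0,0,0]},
    {"delta_pos": [-3.4,9.4,0],"rot": [0,0,0]},
    {"delta_pos": [-3.4,9.4,0],"rot": [0,0,0]}
  ]
}}

```text
time_s: 5.2
position: [0.6367, -0.0906, 0.093]
eef_rot: [[-0.309, 0.949, -0.064], [0.861, 0.308, 0.405], [0.404, 0.07, -0.912]]
force: [0.8, -2.7, 2.0]
opening: -0.0
grip_force: 1.6
```

Request:
{"method": "arm_command", "body": {
  "targets": [
    {"delta_pos": [-1,2.8,0],"rot": [0,0,0]},
    {"delta_pos": [-0.7,1.9,0],"rot": [0,0,0]},
    {"delta_pos": [-0.7,1.9,0],"rot": [0,0,0]},
    {"delta_pos": [-0.3,0.9,0],"rot": [0,0,0]},
    {"delta_pos": [-0.3,0.9,0],"rot": [0,0,0]},
    {"delta_pos": [-0.3,0.9,0],"rot": [0,0,0]},
    {"delta_pos": [0,0,0],"rot": [0,0,0]},
    {"delta_pos": [0,0,0],"rot": [0,0,0]}
  ]
}}

```text
time_s: 6.2
position: [0.6334, -0.0817, 0.0926]
eef_rot: [[-0.309, 0.949, -0.065], [0.861, 0.308, 0.405], [0.404, 0.069, -0.912]]
force: [0.7, -2.3, 2.5]
opening: 0.0001
grip_force: 1.1
```

Request:
{"method": "arm_command", "body": {
  "targets": [
    {"delta_pos": [-0.3,0.9,0],"rot": [0,0,0]},
    {"delta_pos": [-0.3,0.9,0],"rot": [0,0,0]},
    {"delta_pos": [-0.3,0.9,0],"rot": [0,0,0]},
    {"delta_pos": [-0.3,0.9,0],"rot": [0,0,0]},
    {"delta_pos": [-0.3,0.9,0],"rot": [0,0,0]},
    {"delta_pos": [0,0,0],"rot": [0,0,0]},
    {"delta_pos": [0,0,0],"rot": [0,0,0]},
    {"delta_pos": [0,0,0],"rot": [0,0,0]}
  ]
}}

```text
time_s: 7.2
position: [0.6319, -0.0771, 0.0925]
eef_rot: [[-0.309, 0.949, -0.065], [0.861, 0.308, 0.405], [0.404, 0.069, -0.912]]
force: [-0.8, -2.1, 1.1]
opening: -0.0002
grip_force: 0.9
```

Request:
{"method": "arm_command", "body": {
  "targets": [
    {"delta_pos": [-0.3,0.9,0],"rot": [0,0,0]},
    {"delta_pos": [-0.3,0.9,0],"rot": [0,0,0]},
    {"delta_pos": [0,0,0],"rot": [0,0,0]},
    {"delta_pos": [0,0,0],"rot": [0,0,0]},
    {"delta_pos": [0,0,0],"rot": [0,0,0]},
    {"delta_pos": [0,0,0],"rot": [0,0,0]},
    {"delta_pos": [0,0,0],"rot": [0,0,0]},
    {"delta_pos": [0,0,0],"rot": [0,0,0]}
  ]
}}

```text
time_s: 8.2
position: [0.6313, -0.0755, 0.0925]
eef_rot: [[-0.309, 0.949, -0.065], [0.861, 0.308, 0.405], [0.404, 0.069, -0.912]]
force: [-0.5, -2.5, 0.6]
opening: -0.0002
grip_force: 1.0
```

Request:
{"method": "arm_command", "body": {
  "targets": [
    {"delta_pos": [-0.3,0.9,0],"rot": [0,0,0]},
    {"delta_pos": [-0.3,0.9,0],"rot": [0,0,0]},
    {"delta_pos": [0,0,0],"rot": [0,0,0]},
    {"delta_pos": [-0.3,0.9,0],"rot": [0,0,0]},
    {"delta_pos": [0,0,0],"rot": [0,0,0]},
    {"delta_pos": [0,0,0],"rot": [0,0,0]},
    {"delta_pos": [0,0,0],"rot": [0,0,0]},
    {"delta_pos": [0,0,0],"rot": [0,0,0]}
  ]
}}

```text
time_s: 9.2
position: [0.6305, -0.0729, 0.0926]
eef_rot: [[-0.309, 0.949, -0.065], [0.861, 0.308, 0.404], [0.404, 0.069, -0.912]]
force: [-1.4, -3.8, -0.7]
opening: 0.0002
grip_force: 1.6
```

Request:
{"method": "arm_command", "body": {
  "targets": [
    {"delta_pos": [-0.3,0.9,0],"rot": [0,0,0]},
    {"delta_pos": [-0.3,0.9,0],"rot": [0,0,0]},
    {"delta_pos": [0,0,0],"rot": [0,0,0]},
    {"delta_pos": [0,0,0],"rot": [0,0,0]},
    {"delta_pos": [0,0,0],"rot": [0,0,0]},
    {"delta_pos": [0,0,0],"rot": [0,0,0]},
    {"delta_pos": [0,0,0],"rot": [0,0,0]},
    {"delta_pos": [0,0,0],"rot": [0,0,0]}
  ]
}}

```text
time_s: 10.2
position: [0.6304, -0.0728, 0.0926]
eef_rot: [[-0.309, 0.949, -0.063], [0.863, 0.308, 0.402], [0.401, 0.069, -0.914]]
force: [-0.6, -8.2, 0.8]
opening: -0.0003
grip_force: 3.3
```

Request:
{"method": "arm_command", "body": {
  "targets": [
    {"delta_pos": [-0.5,1.4,0],"rot": [0,0,0]},
    {"delta_pos": [-0.5,1.4,0],"rot": [0,0,0]},
    {"delta_pos": [0,0,0],"rot": [0,0,0]},
    {"delta_pos": [0,0,0],"rot": [0,0,0]},
    {"delta_pos": [0,0,0],"rot": [0,0,0]},
    {"delta_pos": [0,0,0],"rot": [0,0,0]},
    {"delta_pos": [0,0,0],"rot": [0,0,0]},
    {"delta_pos": [0,0,0],"rot": [0,0,0]}
  ]
}}

```text
time_s: 11.2
position: [0.6304, -0.0727, 0.0927]
eef_rot: [[-0.309, 0.949, -0.061], [0.865, 0.307, 0.397], [0.396, 0.07, -0.916]]
force: [0.9, -12.7, -0.2]
opening: 0.0004
grip_force: 5.9
```

Request:
{"method": "arm_command", "body": {
  "targets": [
    {"delta_pos": [4,-10,0],"rot": [0,0,0]},
    {"delta_pos": [7,-20,0],"rot": [0,0,0]},
    {"delta_pos": [7,-20,0],"rot": [0,0,0]},
    {"delta_pos": [7,-20,10],"rot": [0,0,0]},
    {"delta_pos": [0,0,30],"rot": [0,0,0]},
    {"delta_pos": [0,0,40],"rot": [0,0,0]},
    {"delta_pos": [0,0,40],"rot": [0,0,0]},
    {"delta_pos": [0,0,30],"rot": [0,0,0]}
  ]
}}

```text
time_s: 12.2
position: [0.6545, -0.1365, 0.2447]
eef_rot: [[-0.31, 0.949, -0.063], [0.86, 0.308, 0.407], [0.406, 0.072, -0.911]]
force: [0.2, -0.3, -0.6]
opening: -0.0001
grip_force: 0.0
```

```bash
python3 - <<'E'
from h import *
from scipy.spatial.transform import Rotation as R
s=sense();print(s['position'],s['joint_positions'],s['force'])
a=np.radians(43.8);y=np.array([np.cos(a),np.sin(a),0]);z=np.array([0,0,-1.]);x=np.cross(y,z)
print(np.degrees((R.from_matrix(np.c_[x,y,z])*R.from_matrix(s['eef_rot']).inv()).as_rotvec()))
E
```

```text
[ 0.65445511 -0.13653643  0.24472229] [-0.46680188  0.74755555  0.96974492  2.05017892  0.34184751  0.73008751] [ 0.24759307 -0.34196725 -0.58030758]
[-22.85378216  -8.9018159   24.5556323 ]
```

Request:
{"method": "arm_command", "body": {
  "hand": 0,
  "targets": [
    {"delta_pos": [-4,-4,15],"rot": [-2.86,-1.11,3.07]},
    {"delta_pos": [-4,0,20],"rot": [-2.86,-1.11,3.07]},
    {"delta_pos": [-4,0,20],"rot": [-2.86,-1.11,3.07]},
    {"delta_pos": [-4,2,20],"rot": [-2.86,-1.11,3.07]},
    {"delta_pos": [-10,40,0],"rot": [-2.86,-1.11,3.07]},
    {"delta_pos": [-10,40,0],"rot": [-2.86,-1.11,3.07]},
    {"delta_pos": [-12,40,0],"rot": [-2.86,-1.11,3.07]},
    {"delta_pos": [-11,40,0],"rot": [-2.86,-1.11,3.07]}
  ]
}}

```text
time_s: 13.2
position: [0.594, 0.0228, 0.3174]
eef_rot: [[-0.693, 0.721, -0.001], [0.721, 0.693, -0.002], [-0.001, -0.002, -1.0]]
force: [-0.1, -1.0, -0.6]
opening: 0.0856
grip_force: 0.0
```

```bash
python3 - <<'E'
from h import *
import cv2
s=sense();im=imaging.get_image('wrist');cv2.imwrite('pics/w2.png',im[:,:,::-1])
print(s['position'],s['joint_positions'],s['force'],s['eef_rot'].round(3))
E
```

```text
[0.59399884 0.02281692 0.31735121] [-7.35220656e-02  2.85438564e-01  5.41863079e-01  1.82794439e+00
 -1.62396713e-03  7.31328408e-01] [-0.09528966 -0.96880643 -0.55508811] [[-0.693  0.721 -0.001]
 [ 0.721  0.693 -0.002]
 [-0.001 -0.002 -1.   ]]
```

View pics/w2.png

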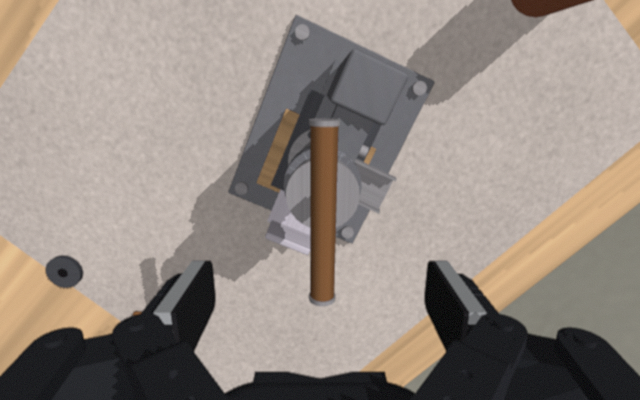

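```bash
python3 - <<'E'
from h import *
s=sense()
a=ray('wrist',(324,123),.254,s);b=ray('wrist',(322,299),.254,s);d=a-b
print(a,b,(a+b)/2,np.linalg.norm(d),np.degrees(np.arctan2(d[1],d[0])))
E
```

```text
[0.55613507 0.07137787 0.254     ] [ 0.6347194  -0.01015625  0.254     ] [0.59542723 0.03061081 0.254     ] 0.11324005141153913 133.9445885015931
```

```bash
python3 - <<'E'
from h import *
s=sense();print(s['position'],s['joint_velocities'].round(3),s['eef_rot'].round(3))
E
```

```text
[0.59179998 0.02954204 0.31844871] [-0.063  0.038  0.08   0.015  0.013 -0.051] [[-0.699  0.715 -0.001]
 [ 0.715  0.699  0.003]
 [ 0.003  0.001 -1.   ]]
```

Request:
{"method": "arm_command", "body": {
  "targets": [
    {"delta_pos": [1,1.5,0],"rot": [0,0,0]},
    {"delta_pos": [0,0,-8],"rot": [0,0,0]},
    {"delta_pos": [0,0,-16],"rot": [0,0,0]},
    {"delta_pos": [0,0,-18],"rot": [0,0,0]},
    {"delta_pos": [0,0,-18],"rot": [0,0,0]},
    {"delta_pos": [0,0,-16],"rot": [0,0,0]},
    {"delta_pos": [0,0,-10],"rot": [0,0,0]},
    {"delta_pos": [0,0,0],"rot": [0,0,0]}
  ]
}}

```text
time_s: 14.25
position: [0.5954, 0.0205, 0.2299]
eef_rot: [[-0.69, 0.724, -0.004], [0.724, 0.69, -0.003], [0.0, -0.005, -1.0]]
force: [-0.2, 0.2, 0.8]
opening: 0.0855
grip_force: 0.0
```

```bash
python3 - <<'E'
from h import *
import cv2
s=sense();im=imaging.get_image('wrist');cv2.imwrite('pics/w3.png',im[:,:,::-1])
print(s['position'],s['force'],s['eef_rot'].round(4),s['joint_velocities'].round(3))
E
```

```text
[0.59544643 0.02051124 0.22990883] [-0.24503656  0.24083498  0.78044281] [[-6.901e-01  7.237e-01 -3.600e-03]
 [ 7.237e-01  6.901e-01 -3.100e-03]
 [ 3.000e-04 -4.800e-03 -1.000e+00]] [ 0.008 -0.016  0.031  0.01  -0.001  0.001]
```

View pics/w3.png

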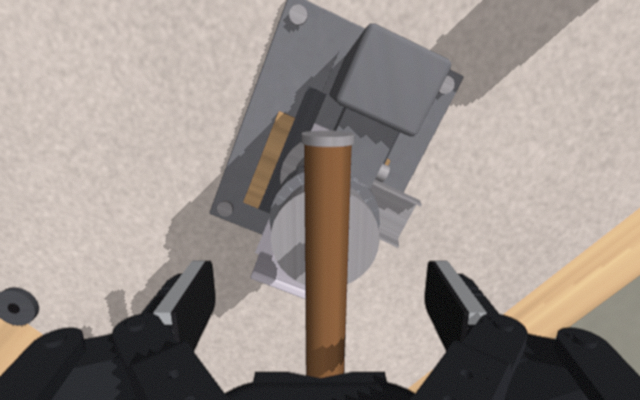

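Request:
{"method": "arm_command", "body": {
  "targets": [
    {"delta_pos": [2.5,2.4,2],"rot": [0,0,0]},
    {"delta_pos": [0,0,0],"rot": [0,0,0]},
    {"delta_pos": [0,0,0],"rot": [0,0,0]},
    {"delta_pos": [0,0,0],"rot": [0,0,0]},
    {"delta_pos": [0,0,0],"rot": [0,0,0]},
    {"delta_pos": [0,0,0],"rot": [0,0,0]},
    {"delta_pos": [0,0,0],"rot": [0,0,0]},
    {"delta_pos": [0,0,0],"rot": [0,0,0]}
  ]
}}

```text
time_s: 15.3
position: [0.5984, 0.0237, 0.2336]
eef_rot: [[-0.691, 0.723, -0.001], [0.723, 0.691, -0.004], [-0.002, -0.003, -1.0]]
force: [-0.7, -0.2, 0.1]
opening: 0.0855
grip_force: 0.0
```

Request:
{"method": "arm_command", "body": {
  "hand": 255,
  "targets": [
    {"delta_pos": [0,0,0],"rot": [0,0,0]},
    {"delta_pos": [0,0,0],"rot": [0,0,0]},
    {"delta_pos": [0,0,0],"rot": [0,0,0]},
    {"delta_pos": [0,0,0],"rot": [0,0,0]},
    {"delta_pos": [0,0,0],"rot": [0,0,0]},
    {"delta_pos": [0,0,0],"rot": [0,0,0]},
    {"delta_pos": [0,0,0],"rot": [0,0,0]},
    {"delta_pos": [0,0,0],"rot": [0,0,0]}
  ]
}}

```text
time_s: 16.3
position: [0.5981, 0.0233, 0.2339]
eef_rot: [[-0.691, 0.723, -0.001], [0.723, 0.691, -0.005], [-0.003, -0.004, -1.0]]
force: [-2.8, -2.6, 3.0]
opening: 0.0142
grip_force: 58.7
```

Request:
{"method": "arm_command", "body": {
  "targets": [
    {"delta_pos": [-0.7,-0.7,0],"rot": [0,0,0]},
    {"delta_pos": [0,0,0],"rot": [0,0,0]},
    {"delta_pos": [0,0,2],"rot": [0,0,0]},
    {"delta_pos": [0,0,3],"rot": [0,0,0]},
    {"delta_pos": [0,0,3],"rot": [0,0,0]},
    {"delta_pos": [0,0,2],"rot": [0,0,0]},
    {"delta_pos": [0,0,0],"rot": [0,0,0]},
    {"delta_pos": [0,0,0],"rot": [0,0,0]}
  ]
}}

```text
time_s: 17.3
position: [0.5977, 0.0231, 0.2436]
eef_rot: [[-0.691, 0.723, -0.001], [0.723, 0.691, -0.004], [-0.002, -0.003, -1.0]]
force: [-1.1, -0.4, -3.0]
opening: 0.0142
grip_force: 58.4
```

```bash
python3 - <<'E'
from h import *
s=sense();print(s['position'],s['force'],s['ft_torque'],s['eef_rot'].round(4))
E
```

```text
[0.59770934 0.02305935 0.24361189] [-1.07689998 -0.36407086 -2.9893258 ] [0.03548258 0.01588793 0.05535798] [[-6.912e-01  7.227e-01 -6.000e-04]
 [ 7.227e-01  6.912e-01 -3.600e-03]
 [-2.200e-03 -2.900e-03 -1.000e+00]]
```

Request:
{"method": "arm_command", "body": {
  "targets": [
    {"delta_pos": [0,0,3],"rot": [0,0,0]},
    {"delta_pos": [0,0,5],"rot": [0,0,0]},
    {"delta_pos": [0,0,5],"rot": [0,0,0]},
    {"delta_pos": [0,0,5],"rot": [0,0,0]},
    {"delta_pos": [0,0,5],"rot": [0,0,0]},
    {"delta_pos": [0,0,5],"rot": [0,0,0]},
    {"delta_pos": [0,0,2],"rot": [0,0,0]},
    {"delta_pos": [0,0,0],"rot": [0,0,0]}
  ]
}}

```text
time_s: 18.3
position: [0.5978, 0.023, 0.2738]
eef_rot: [[-0.691, 0.723, -0.0], [0.723, 0.691, -0.004], [-0.002, -0.003, -1.0]]
force: [0.1, 1.3, -3.7]
opening: 0.0139
grip_force: 58.5
```

Request:
{"method": "arm_command", "body": {
  "targets": [
    {"delta_pos": [0,0,3],"rot": [0,0,0]},
    {"delta_pos": [0,0,5],"rot": [0,0,0]},
    {"delta_pos": [0,0,5],"rot": [0,0,0]},
    {"delta_pos": [0,0,5],"rot": [0,0,0]},
    {"delta_pos": [0,0,5],"rot": [0,0,0]},
    {"delta_pos": [0,0,4],"rot": [0,0,0]},
    {"delta_pos": [0,0,1.5],"rot": [0,0,0]},
    {"delta_pos": [0,0,0],"rot": [0,0,0]}
  ]
}}

```text
time_s: 19.3
position: [0.5978, 0.023, 0.3022]
eef_rot: [[-0.691, 0.723, -0.001], [0.723, 0.691, -0.004], [-0.002, -0.003, -1.0]]
force: [1.1, 0.1, -3.5]
opening: 0.0139
grip_force: 58.5
```

```bash
python3 - <<'E'
from h import *
import cv2
s=sense();print(s['time_s'],s['position'],s['force'],s['ft_torque'],s['opening'],s['joint_positions'])
im=imaging.get_image('side')[130:270,250:400];t=imaging.get_image('top')[130:270,240:390]
cv2.imwrite('pics/f.png',cv2.resize(np.hstack([im,t])[:,:,::-1],(780,364),interpolation=3))
E
```

```text
19.3 [0.59776463 0.02302226 0.30217989] [ 1.0616818   0.12051376 -3.49173556] [-0.01851204  0.05336381 -0.04452167] 0.013949242042094348 [-0.07160278  0.28312053  0.50767401  1.79559084 -0.00371612  0.73607461]
```

View pics/f.png

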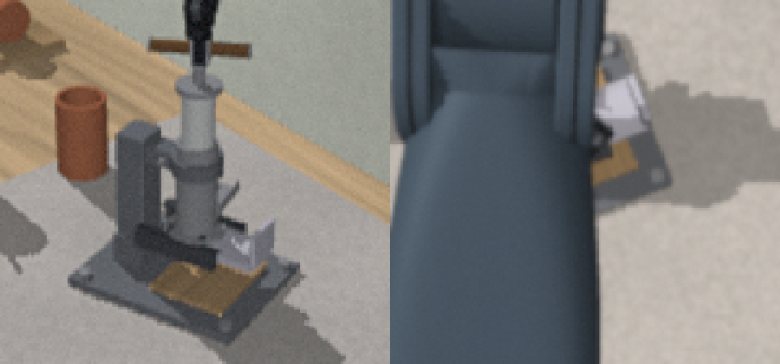

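```bash
python3 - <<'E'
from h import *
m=imaging.camera_model('side');W=np.linalg.inv(m['world_from_camera'])
for z in (.252,.312,.320,.328):
    p=W@[.5975,.0228,z,1];print(z,m['fx']*p[0]/p[2]+m['cx'],m['fy']*p[1]/p[2]+m['cy'])
E
```

```text
0.252 326.53461617578444 168.6290493904308
0.312 326.9358174968647 150.43291093168756
0.32 326.9906158600832 147.94757862582048
0.328 327.0457296420491 145.44794077583808
```

The side view puts the bar at row 148.3, which means about z = 0.319. The plunger's lower end is therefore about 8 mm above the window top, and the lateral force is about 1 N.

```bash
python3 -c "
from plant import bot
print(bot.close_job())"
```

```text
the job is handed in; nothing more can be done
None
```

The die slide is fully home against its stop, and the gripper is holding the plunger by its handle with the lower end about 8 mm above the window top; the job was handed in at about 19.5 s, and no verdict was returned.

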